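Fish an empty tape core out from under the roller bed

TASK

An empty cardboard tape core has dropped under the roller bed. Slide the clear guard fully open by its yellow fin, take the bent rod from its stand and fish the core out with it until it lies on the bench in front, clear of the guard; then lay the rod back on its stand the way you found it and slide the guard fully shut. Leave the tape rolls and the marker where they are.

Things in the scene. Friction and masses are not known exactly. Their poses are not given: they have to be found in the camera images.
- roller_bed: Fixed blue bed 150 (x) x 300 (y) x 126 mm high; origin on the bench under its centre. Steel rollers 12 mm thick, 30 mm apart, along x, roof it at heights 112 to 124 mm. Back and ends closed, no floor: inside is the bench. Front plane x = -75 mm: fixed clear panel at y from +8 to +144 mm, the doorway in the other half.
- doorway (a point): Point on the bench in the middle of the doorway, in the front plane (roller_bed x = -75, y = -68 mm); axes as roller_bed: x points into the bed, -x out to the free bench. Doorway 124 mm wide (y), 108 mm high, no sill or track below. The core starts under the rollers behind it.
- guard (a joint): Clear panel 140 mm wide hung in front of the doorway on a top track; slides along roller_bed's +y. 0 = fully shut, 0.140 m = fully open, in front of the fixed panel. Starts 0 to 20 mm open. About 1.5 N friction; stays where left. Outer face 10 mm in front of the front plane, lower edge 4 mm above the bench.
- guard_grip (a point): Top middle of the guard's yellow grip fin, 120 mm above the bench, 36 mm in front of the front plane; axes as roller_bed; moves with the guard. Fin 14 mm thick along the track (y), 50 mm high (70 to 120 mm above the bench), standing out from 10 to 52 mm in front of the front plane.
- bent_rod: Bent steel rod, orange handle, 140 g. Origin on the rod's axis at the handle's middle; x along the rod to the bend, z up as it lies on its stand. Handle 100 (x) x 20 (y) x 28 mm (z) centred on the origin; rod 8 mm thick from x = -102 mm to the bend at x = +170 mm, there straight down (-z) to a tip 32 mm below the axis.
- rod_tip (a point): Lower end of the rod's bent tip: x = +170, z = -32 mm in bent_rod; axes as bent_rod.
- rod_stand: Fixed dark stand: base 210 x 60 x 8 mm, two black V forks (90 degree V, 50 mm wide and 80 mm high at the top, 12 mm thick) at x = -72 and +88 mm. Origin on the bench below the handle's middle; x along the rod to the bend. The rod lies in both forks, tip down, origin 61 mm above the stand's; it lifts straight up.
- core: Empty brown cardboard tape core, a ring open above and below, 81 mm outside, 54 mm clear inside, 48 mm high, 20 g, standing flat on the bench; origin in the middle of its underside.
- masking: Cream masking tape roll lying flat, 86 mm across, 24 mm high; bystander.
- marker: Black and white marker pen lying flat, 135 mm long (y), 18 mm thick; bystander.
- clear_roll: Clear tape roll lying flat, 100 mm across, 50 mm high; bystander.

How it is judged:
By the outcome, as a careful person would: the job done as asked, in the order asked, and still so for the second after the job is handed in, with the robot touching nothing.
It also fails if it takes over 72 s, if anything falls off the work surface, if the arm or the gripper's body presses on something with over 40 N, if the wrist force passes 120 N, or if a joint passes its speed limit or range.

ROBOT

A 7-joint arm with a two-finger parallel gripper is mounted at the origin on the work surface; the furniture and walls round the work are solid. World frame = base frame: x ahead of the robot, y to its left, z up, the work surface at z = 0. Lengths are in m, angles in rad, forces in N, time in s.
With the tool pointing down it reaches from about 0.4 to 0.9 m from the base axis. Payload 5.6 kg.
Tool frame: the origin (TCP) lies midway between the tips of the shut fingers; the grasp point (between the pads) lies 19 mm behind it (arm.grip_point_offset is the distance from the TCP to the grasp point, in m); z points along the fingers, y is the line along which they close (so a half turn about z gives the same grasp; the last joint's range is limited). The gripper opens to 92 mm and grips with 3 to 60 N. Pads are 20 mm wide; open, the fingers measure 128 mm over their backs; the gripper's body (75 mm by 189 mm) begins 69 mm behind the grasp point.
Start: joints at [-0.043, 0.468, -0.012, 1.603, 0.006, 1.071, -0.056], TCP at [0.65, -0, 0.215] pointing down, gripper open.
Joint ranges: [-2.53, 2.53], [-0.31, 2.02], [-1.57, 1.55], [0.28, 2.44], [-1.29, 4.43], [0.15, 1.84], [-2.92, 2.92]. Speed limits (rad/s): [2.57, 2.57, 3.14, 3.14, 3.14, 3.14, 3.14].

INTERFACE

Orientations are given as a 3x3 rotation matrix whose columns are the frame's x, y, z axes.
In Python, from workcell import sensors, eyes, job_done, arm gives the robot as it stands.
- The arm moves only by the tool servo_tool, never from a script. Its arguments are lists of equal length, an entry for each row: "grip": the opening, from 0 (shut) to 1 (fully open); "linear": the shift along the tool's x, y, z in units of 20 mm (1.0 is 20 mm), a list of three; "turn": the turn, a rotation vector about the tool's x, y, z in units of 0.12 rad (1.0 is 0.12 rad), a list of three. In form: {"grip": [grip, ...], "linear": [[dx, dy, dz], ...], "turn": [[wx, wy, wz], ...]}. A call has 1 to 5 rows; each row shifts and turns the commanded pose from where the row before left it, along the tool's axes as they then stand; what a row does not reach is not made up. A row lasts 1/10 s, in which the tool goes at most 50 mm and 8.59 degrees, less where a joint would pass 70% of its speed; a pose out of reach is approached as far as the arm can. A call with a number of a shift or a turn outside -1 to 1 is refused whole. A call with a gripper value outside its range is refused whole. The fingers move at their own pace and stop on an object; the grip force is fixed at half the most. Time passes only in rows, so rows that do not move let the fingers close. It gives the time, the measured TCP pose, the force, the opening and the grip force at its end, in the units of the state.
- sensors.get_obs(): the state, without advancing time (a new reading comes with each control period).
- eyes.snapshot(name): name is "scene" or "side" or "wrist"; returns a dict with "color" (400x640x3 uint8, red, green, blue), "z_map" (400x640 float32, m along the optical axis (not along the pixel's ray), 0 where there is no reading), "intrinsics" (3x3 intrinsics, pixels), "cam_to_world" (4x4, takes a point from camera to world coordinates); the wrist camera has in their place "mount" (4x4, takes a point from camera to tool coordinates, whose origin is the TCP and whose axes are the flange's). Camera axes: x right, y down, z forward; pixel columns grow to the right and rows downward; lengths in m; the calibration is good to about 2 mm. A picture is of the moment at which its call begins: read the wrist's pose just before it.
- job_done(): hands the job in; it is judged then, once.
The state is a dict: "t": time; "q": joint angles; "dq": joint speeds; "tau": joint torques, N m; "tool_pos": TCP position; "tcp_rot": TCP orientation; "force": force on the tool from outside, world axes, zero at the start; "moment": the same for the moment, N m; "gripper_width": opening from 0.0 (shut) to 1.0 (fully open); "grasp_force": force on a finger pad.
Only numpy, scipy, OpenCV 4.12 (cv2) and the standard library are available. Lean on these libraries where they do the work, as an engineer would, in place of code of your own. Each camera call takes 0.05 s, during which the arm holds its last target. There are 200 camera calls.

## Working session

There is one attempt and no reset: what is moved stays moved. The work goes in short steps, Python scripts to look and compute and a tool call to move; the robot and the scene stay as the last step left them, time stands still between calls to the robot, and variables do not carry over. Pictures are saved under pics/ and viewed, at most 13 in all, crops included, and the job is handed in when it is done.

Besides the shell and the picture viewer there is one more tool, called after "Request:" as a command line: name --argument value ..., lists and objects as JSON in quotes. servo_tool: Moves the arm, as the interface text tells. Its arguments: {"type":"object","properties":{"grip":{"type":"array"},"linear":{"type":"array"},"turn":{"type":"array"}},"required":["grip","linear","turn"]}

```bash
mkdir -p pics; ls; python3 - <<'E'
from workcell import sensors, eyes, arm
import cv2, numpy as np
o=sensors.get_obs(); print(o['t'],o['tool_pos'],o['tcp_rot'],arm.grip_point_offset)
for n in ['scene','side']:
    s=eyes.snapshot(n); cv2.imwrite(f'pics/{n}0.png',s['color'][:,:,::-1]); np.savez(f'{n}0.npz',**s); print(n,s['cam_to_world'].round(3),s['intrinsics'].round(1))
E
```

```text
pics
0.0 [ 6.49416199e-01 -5.32144953e-05  2.13633838e-01] [[-9.13297137e-06  9.99998441e-01 -1.76558046e-03]
 [ 9.99999993e-01  8.92247817e-06 -1.19228232e-04]
 [-1.19212293e-04 -1.76558153e-03 -9.99998434e-01]] 0.0187
scene [[ 0.687 -0.486  0.54  -0.097]
 [-0.727 -0.451  0.518 -0.606]
 [-0.008 -0.748 -0.663  0.824]
 [ 0.     0.     0.     1.   ]] [[384.4   0.  326.8]
 [  0.  384.4 199.6]
 [  0.    0.    1. ]]
side [[-0.993 -0.073  0.097  0.405]
 [-0.121  0.625 -0.771  0.703]
 [-0.004 -0.777 -0.629  0.705]
 [ 0.     0.     0.     1.   ]] [[374.1   0.  321.3]
 [  0.  374.1 195.8]
 [  0.    0.    1. ]]
```

View pics/scene0.png

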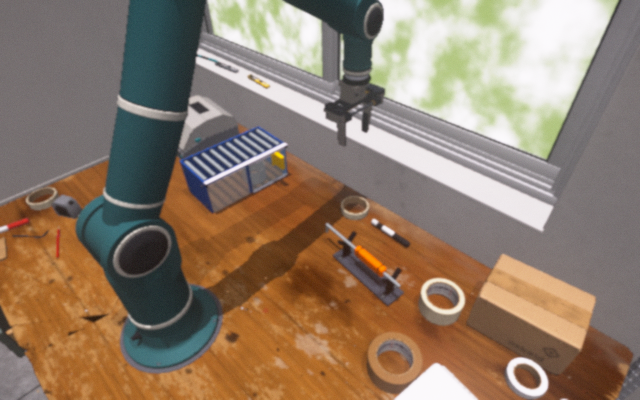

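View pics/side0.png

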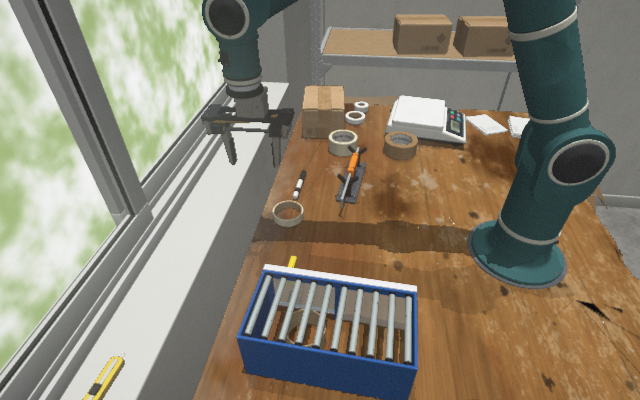

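```bash
cat > h.py <<'E'
import numpy as np, cv2
def cloud(s, T=None):
    z=s['z_map'];K=s['intrinsics'];T=s['cam_to_world'] if T is None else T
    v,u=np.mgrid[:z.shape[0],:z.shape[1]]
    P=np.stack([(u-K[0,2])*z/K[0,0],(v-K[1,2])*z/K[1,1],z],-1)@T[:3,:3].T+T[:3,3]
    P[z==0]=np.nan
    return P
E
python3 - <<'E'
from h import *
for n in ['scene','side']:
    s=np.load(n+'0.npz');P=cloud(s);c=s['color'].astype(int);r,g,b=c[...,0],c[...,1],c[...,2]
    hsv=cv2.cvtColor(s['color'],cv2.COLOR_RGB2HSV).astype(int);H,S,V=hsv[...,0],hsv[...,1],hsv[...,2]
    def show(l,m):
        m=m&np.isfinite(P[...,0]);p=P[m]
        if len(p)<5: print(l,len(p));return
        R=cv2.minAreaRect(p[:,:2].astype(np.float32))
        print(n,l,len(p),'med',np.median(p,0).round(4),'lo',np.percentile(p,2,axis=0).round(3),'hi',np.percentile(p,98,axis=0).round(3),'rect',np.round(R[0],4),np.round(R[1],3),round(R[2],2),cv2.boxPoints(R).round(3).tolist())
    blue=(H>105)&(H<125)&(S>150)&(P[...,2]<.14)&(P[...,0]>.3)
    show('blue',blue); show('bluetop',blue&(P[...,2]>.11))
    roof=(P[...,2]>.108)&(P[...,2]<.135)&(P[...,1]>.1)&(P[...,1]<.5)&(P[...,0]>.35)&(P[...,0]<.85)&(S<90)
    show('roof',roof)
    show('yellow',(H>20)&(H<32)&(S>190)&(V>130)&(P[...,2]>.05)&(P[...,2]<.14)&(P[...,1]>-.1))
    show('orange',(H>5)&(H<17)&(S>220)&(V>170)&(P[...,2]>.04)&(P[...,2]<.1)&(P[...,1]<0))
s=np.load('side0.npz');c=s['color'];a=cv2.resize(c[250:400,225:425],(800,600),interpolation=3)
cv2.imwrite('pics/c1.png',a[:,:,::-1])
s=np.load('scene0.npz');P=cloud(s)
s2=np.load('side0.npz');P2=cloud(s2)
a=cv2.resize(s['color'][180:330,310:510],(800,600),interpolation=3)
cv2.imwrite('pics/c2.png',a[:,:,::-1])
E
```

```text
scene blue 35 med [0.386  0.3922 0.124 ] lo [0.313 0.384 0.119] hi [0.487 0.4   0.128] rect [0.4023 0.3919] [0.008 0.203] 85.5 [[0.3009999990463257, 0.3959999978542328], [0.503000020980835, 0.3799999952316284], [0.5040000081062317, 0.3880000114440918], [0.3019999861717224, 0.40400001406669617]]
scene bluetop 35 med [0.386  0.3922 0.124 ] lo [0.313 0.384 0.119] hi [0.487 0.4   0.128] rect [0.4023 0.3919] [0.008 0.203] 85.5 [[0.3009999990463257, 0.3959999978542328], [0.503000020980835, 0.3799999952316284], [0.5040000081062317, 0.3880000114440918], [0.3019999861717224, 0.40400001406669617]]
scene roof 1853 med [0.5082 0.2852 0.1235] lo [0.357 0.126 0.109] hi [0.682 0.465 0.133] rect [0.5203 0.3025] [0.396 0.335] 88.75 [[0.3479999899864197, 0.1080000028014183], [0.6840000152587891, 0.10100000351667404], [0.6919999718666077, 0.4970000088214874], [0.3569999933242798, 0.5040000081062317]]
scene yellow 114 med [0.5241 0.2039 0.1059] lo [0.52  0.187 0.082] hi [0.536 0.227 0.122] rect [0.5259 0.2086] [0.043 0.024] 65.21 [[0.5059999823570251, 0.1940000057220459], [0.527999997138977, 0.184000000
[... 635 characters left out ...]
9999737739563, 0.3869999945163727], [0.30000001192092896, 0.4050000011920929]]
side bluetop 1476 med [0.4196 0.391  0.125 ] lo [0.305 0.246 0.111] hi [0.586 0.403 0.128] rect [0.4402 0.3212] [0.15 0.29] 86.37 [[0.29100000858306885, 0.25600001215934753], [0.5799999833106995, 0.2370000034570694], [0.5899999737739563, 0.3869999945163727], [0.30000001192092896, 0.4050000011920929]]
side roof 5750 med [0.5052 0.3159 0.124 ] lo [0.358 0.165 0.11 ] hi [0.681 0.475 0.132] rect [0.516  0.2995] [0.396 0.331] 89.88 [[0.3499999940395355, 0.10199999809265137], [0.6809999942779541, 0.10100000351667404], [0.6819999814033508, 0.4970000088214874], [0.35100001096725464, 0.49799999594688416]]
yellow 0
orange 0
```

View pics/c1.png

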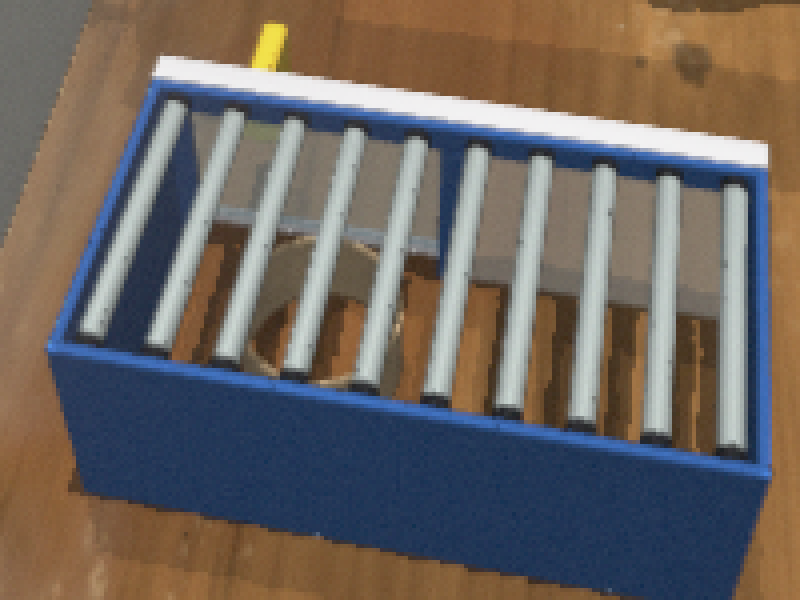

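View pics/c2.png

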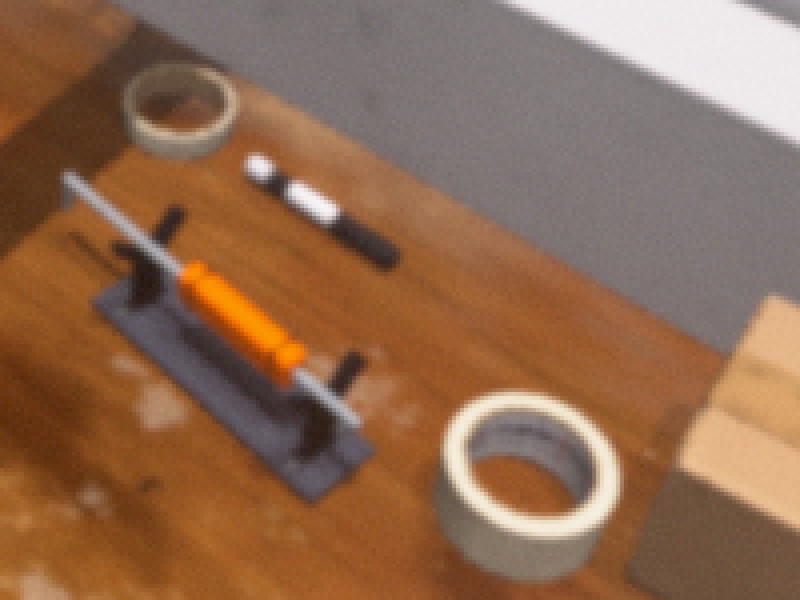

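```bash
python3 - <<'E'
from h import *
s=np.load('scene0.npz');P=cloud(s);s2=np.load('side0.npz');P2=cloud(s2)
for l,(u,v) in dict(ringL=(341,203),ringR=(369,207),ringNear=(355,214),ringTop=(355,196),mk1=(374,221),mk2=(408,243),tip=(327,224),tail=(399,285),crL=(422,297),crR=(464,305),finTopNear=(280,153),baseA=(335,254),baseB=(390,304),baseC=(402,295)).items(): print(l,P[v,u].round(3))
m=(P2[...,2]>.02)&(P2[...,2]<.056)&(P2[...,0]>.32)&(P2[...,0]<.57)&(P2[...,1]>.26)&(P2[...,1]<.385)
p=P2[m];print(len(p),np.percentile(p,[1,10,50,90,99],axis=0).round(3))
# rim rays at z=.048
K=s2['intrinsics'];T=s2['cam_to_world']
def ray(px,z):
    u=225+px[0]/4;v=250+px[1]/4
    d=T[:3,:3]@np.array([(u-K[0,2])/K[0,0],(v-K[1,2])/K[1,1],1]);t=(z-T[2,3])/d[2];return (T[:3,3]+t*d).round(4)
for q in [(325,235),(258,290),(403,290)]: print('rim',q,ray(q,.048))
for q in [(320,385),(285,370),(246,340),(400,365)]: print('base',q,ray(q,0.0))
top=(np.abs(P2[...,2]-.048)<.006)&m
q=P2[top];print('top',len(q),q.min(0),q.max(0),np.median(q,0))
# white track
hsv=cv2.cvtColor(s2['color'],cv2.COLOR_RGB2HSV).astype(int)
w=(hsv[...,1]<40)&(hsv[...,2]>200)&(P2[...,2]>.09)&(P2[...,2]<.15)&(P2[...,1]>.15)&(P2[...,1]<.3)&(P2[...,0]<.7)
R=cv2.minAreaRect(P2[w][:,:2].astype(np.float32));print(R,cv2.boxPoints(R))
# rod line from scene: bright gray points z .05-.07
q=P[(P[...,2]>.05)&(P[...,2]<.08)&(P[...,1]<-.05)&(P[...,1]>-.37)&(P[...,0]>.37)&(P[...,0]<.47)]
print(len(q));print(cv2.fitLine(q[:,:2].astype(np.float32),cv2.DIST_HUBER,0,.01,.01).ravel(),q.min(0),q.max(0))
E
```

```text
ringL [ 0.574 -0.025  0.024]
ringR [ 0.639 -0.085  0.   ]
ringNear [ 0.566 -0.088  0.023]
ringTop [ 0.629 -0.035  0.024]
mk1 [ 0.587 -0.145  0.017]
mk2 [ 0.585 -0.267  0.014]
tip [ 0.448 -0.083  0.064]
tail [ 0.417 -0.349  0.064]
crL [ 0.436 -0.404  0.049]
crR [ 0.522 -0.479 -0.002]
finTopNear [0.552 0.226 0.105]
baseA [ 0.419 -0.141  0.008]
baseB [ 0.398 -0.344 -0.   ]
baseC [ 0.441 -0.351 -0.001]
323 [[0.449 0.265 0.02 ]
 [0.451 0.267 0.023]
 [0.484 0.276 0.04 ]
 [0.519 0.337 0.049]
 [0.523 0.343 0.051]]
rim (325, 235) [0.4921 0.264  0.048 ]
rim (258, 290) [0.5201 0.2989 0.048 ]
rim (403, 290) [0.4492 0.2904 0.048 ]
base (320, 385) [0.4877 0.3181 0.    ]
base (285, 370) [0.5065 0.3123 0.    ]
base (246, 340) [0.5293 0.2984 0.    ]
base (400, 365) [0.4492 0.3027 0.    ]
top 140 [0.4488815  0.2622835  0.04215588] [0.521492   0.34370958 0.0517306 ] [0.48184668 0.30353005 0.04765786]
((0.43384629487991333, 0.26841792464256287), (0.07526900619268417, 0.2978772222995758), 86.55329132080078) [[0.2829145  0.2398057 ]
 [0.5802529  0.2218973 ]
 [0.5847781  0.29703015]
 [0.2874397  0.31493855]]
789
[ 0.11949712  0.99283457  0.4263929  -0.2448051 ] [ 0.38968529 -0.35087343  0.05030603] [ 0.46856965 -0.07794377  0.07984076]
```

Request:
servo_tool --grip '[1,1,1,1,1]' --linear '[[1,-0.61,0],[1,-0.61,0],[1,-0.61,0],[1,-0.61,0],[1,-0.61,0]]' --turn '[[0,0,0],[0,0,0],[0,0,0],[0,0,0],[0,0,0]]'

```text
t: 0.6
tool_pos: [0.5881, 0.1007, 0.2141]
tcp_rot: [[0.0, 1.0, -0.001], [1.0, -0.0, -0.0], [-0.0, -0.001, -1.0]]
force: [0.4, -0.3, 0.2]
gripper_width: 1.002
grasp_force: 0.0
```

Request:
servo_tool --grip '[1,1,1,1,1]' --linear '[[1,-0.61,0],[1,-0.61,0],[1,-0.61,0],[1,-0.61,0],[1,-0.61,0]]' --turn '[[0,0,0],[0,0,0],[0,0,0],[0,0,0],[0,0,0.52]]'

```text
t: 1.1
tool_pos: [0.5272, 0.2006, 0.2142]
tcp_rot: [[0.064, 0.998, -0.001], [0.998, -0.064, -0.0], [-0.0, -0.001, -1.0]]
force: [0.8, 0.4, 0.6]
gripper_width: 1.002
grasp_force: 0.0
```

Request:
servo_tool --grip '[1,1]' --linear '[[0,0,0],[0,0,0]]' --turn '[[0,0,0],[0,0,0]]'

```text
t: 1.3
tool_pos: [0.528, 0.1997, 0.2144]
tcp_rot: [[0.061, 0.998, -0.0], [0.998, -0.061, -0.001], [-0.001, -0.0, -1.0]]
force: [0.3, 0.5, 0.4]
gripper_width: 1.002
grasp_force: 0.0
```

```bash
cat > w.py <<'E'
from workcell import sensors, eyes
from h import *
def wrist(name):
    o=sensors.get_obs();s=eyes.snapshot('wrist')
    T=np.eye(4);T[:3,:3]=o['tcp_rot'];T[:3,3]=o['tool_pos']
    cv2.imwrite(f'pics/{name}.png',s['color'][:,:,::-1])
    return o,s,cloud(s,T@s['mount']),cv2.cvtColor(s['color'],cv2.COLOR_RGB2HSV).astype(int)
E
python3 - <<'E'
from w import *
o,s,P,h=wrist('w1');print(o['t'],o['tool_pos'],o['tcp_rot'].round(3).tolist(),o['force'],o['gripper_width'])
y=(h[...,0]>20)&(h[...,0]<34)&(h[...,1]>150)&(P[...,2]>.05)&(P[...,2]<.14)
p=P[y];print(len(p));
t=p[p[:,2]>.114];R=cv2.minAreaRect(t[:,:2].astype(np.float32));print(len(t),R,np.median(t,0),t.min(0),t.max(0))
E
```

```text
1.3 [0.52804833 0.19967385 0.21440308] [[0.061, 0.998, -0.0], [0.998, -0.061, -0.001], [-0.001, -0.0, -1.0]] [0.31936272 0.52035627 0.4250187 ] 1.0019815682065454
692
691 ((0.5285608768463135, 0.20402812957763672), (0.035631876438856125, 0.013390559703111649), 86.26325225830078) [0.52848567 0.20465082 0.11867859] [0.52085469 0.18636034 0.11432608] [0.53595205 0.2218694  0.12134145]
```

Request:
servo_tool --grip '[1,1,1,1,1]' --linear '[[0,0,1],[0,0,1],[0,0,1],[0,0,1],[0,0,1]]' --turn '[[0,0,0],[0,0,0],[0,0,0],[0,0,0],[0,0,0]]'

```text
t: 1.85
tool_pos: [0.529, 0.198, 0.1137]
tcp_rot: [[0.064, 0.998, 0.0], [0.998, -0.064, -0.001], [-0.001, 0.0, -1.0]]
force: [0.5, -0.5, 0.5]
gripper_width: 1.004
grasp_force: 0.0
```

Request:
servo_tool --grip '[1,1,0,0,0]' --linear '[[0,0,1],[0,0,0.7],[0,0,0],[0,0,0],[0,0,0]]' --turn '[[0,0,0],[0,0,0],[0,0,0],[0,0,0],[0,0,0]]'

```text
t: 2.35
tool_pos: [0.5289, 0.2, 0.0816]
tcp_rot: [[0.063, 0.998, 0.002], [0.998, -0.063, 0.001], [0.001, 0.002, -1.0]]
force: [-0.1, 0.9, 0.1]
gripper_width: 0.762
grasp_force: 0.0
```

Request:
servo_tool --grip '[0,0,0,0,0]' --linear '[[0,0,0],[0,0,0],[0,-0.2,0],[0,-0.4,0],[0,-0.4,0]]' --turn '[[0,0,0],[0,0,0],[0,0,0],[0,0,0],[0,0,0]]'

```text
t: 2.85
tool_pos: [0.508, 0.2012, 0.0808]
tcp_rot: [[0.063, 0.998, 0.001], [0.998, -0.063, 0.0], [0.0, 0.001, -1.0]]
force: [1.3, -0.3, 0.1]
gripper_width: 0.33
grasp_force: 0.8
```

Request:
servo_tool --grip '[0,0,0,0,0]' --linear '[[0,0,0],[0,0,0],[0,0,0],[0,-0.5,0],[0,-0.8,0]]' --turn '[[0,0,0],[0,0,0],[0,0,0],[0,0,0],[0,0,0]]'

```text
t: 3.35
tool_pos: [0.4825, 0.203, 0.0807]
tcp_rot: [[0.063, 0.998, 0.001], [0.998, -0.063, 0.0], [0.001, 0.001, -1.0]]
force: [1.6, 0.9, 1.7]
gripper_width: 0.149
grasp_force: 30.0
```

Request:
servo_tool --grip '[0,0,0,0,0]' --linear '[[0,-0.8,0],[0,-0.8,0],[0,-0.7,0],[0,-0.6,0],[0,-0.4,0]]' --turn '[[0,0,0],[0,0,0],[0,0,0],[0,0,0],[0,0,0]]'

```text
t: 3.85
tool_pos: [0.4153, 0.2073, 0.0807]
tcp_rot: [[0.062, 0.998, 0.0], [0.998, -0.062, 0.0], [0.0, 0.0, -1.0]]
force: [1.5, 2.7, -1.1]
gripper_width: 0.148
grasp_force: 30.0
```

Request:
servo_tool --grip '[0,0,0,0,0]' --linear '[[0,-0.25,0],[0,-0.25,0],[0,-0.2,0],[0,-0.2,0],[0,-0.2,0]]' --turn '[[0,0,0],[0,0,0],[0,0,0],[0,0,0],[0,0,0]]'

```text
t: 4.35
tool_pos: [0.3944, 0.2086, 0.0807]
tcp_rot: [[0.063, 0.998, 0.001], [0.998, -0.063, 0.0], [0.0, 0.0, -1.0]]
force: [1.8, 1.6, 1.5]
gripper_width: 0.151
grasp_force: 30.0
```

Request:
servo_tool --grip '[0,0,0,0,0]' --linear '[[0,-0.15,0],[0,-0.1,0],[0,-0.1,0],[0,-0.1,0],[0,-0.1,0]]' --turn '[[0,0,0],[0,0,0],[0,0,0],[0,0,0],[0,0,0]]'

```text
t: 4.85
tool_pos: [0.3896, 0.209, 0.0808]
tcp_rot: [[0.064, 0.998, 0.011], [0.998, -0.064, 0.003], [0.004, 0.011, -1.0]]
force: [26.2, 0.9, -21.5]
gripper_width: 0.151
grasp_force: 30.0
```

Request:
servo_tool --grip '[0,0.5,1,1,1]' --linear '[[0,0.3,0],[0,0,0],[0,0,0],[0,0,-1],[0,0,-1]]' --turn '[[0,0,0],[0,0,0],[0,0,0],[0,0,0],[0,0,0]]'

```text
t: 5.35
tool_pos: [0.3875, 0.2075, 0.1201]
tcp_rot: [[0.062, 0.998, -0.003], [0.998, -0.062, -0.002], [-0.003, -0.003, -1.0]]
force: [0.2, -0.8, 0.4]
gripper_width: 0.473
grasp_force: 0.0
```

Request:
servo_tool --grip '[1,1,1,1,1]' --linear '[[0,0,-1],[-1,0.15,-1],[-1,0.15,-1],[-1,0.15,-0.5],[-1,0.15,0]]' --turn '[[0,0,0],[0,0,0],[0,0,0],[0,0,0],[0,0,0]]'

```text
t: 5.85
tool_pos: [0.396, 0.1271, 0.1916]
tcp_rot: [[0.062, 0.998, 0.001], [0.998, -0.062, 0.0], [0.0, 0.001, -1.0]]
force: [0.0, -0.7, 0.0]
gripper_width: 0.913
grasp_force: 0.0
```

Request:
servo_tool --grip '[1,1,1,1,1]' --linear '[[-1,0.15,0],[-1,0.15,0],[-1,0.15,0],[-1,0.15,0],[-1,0.15,0]]' --turn '[[0,0,0],[0,0,0],[0,0,0],[0,0,0],[0,0,0]]'

```text
t: 6.35
tool_pos: [0.4036, 0.0263, 0.1901]
tcp_rot: [[0.062, 0.998, -0.002], [0.998, -0.062, -0.001], [-0.001, -0.002, -1.0]]
force: [0.7, 0.4, 0.1]
gripper_width: 1.001
grasp_force: 0.0
```

Request:
servo_tool --grip '[1,1,1,1,1]' --linear '[[-1,0.15,0],[-1,0.15,0],[-1,0.15,0],[-1,0.15,0],[-1,0.15,0]]' --turn '[[0,0,0],[0,0,0],[0,0,0],[0,0,0],[0,0,0]]'

```text
t: 6.85
tool_pos: [0.4124, -0.0741, 0.1901]
tcp_rot: [[0.062, 0.998, -0.002], [0.998, -0.062, 0.0], [-0.0, -0.002, -1.0]]
force: [0.4, 0.4, 0.5]
gripper_width: 0.999
grasp_force: 0.0
```

Request:
servo_tool --grip '[1,1,1,1,1]' --linear '[[-1,0.15,0],[-1,0.15,0],[-1,0.15,0],[-1,0.15,0],[-1,0.15,0]]' --turn '[[0,0,0],[0,0,0],[0,0,0],[0,0,0],[0,0,0]]'

```text
t: 7.35
tool_pos: [0.4211, -0.1745, 0.19]
tcp_rot: [[0.062, 0.998, -0.002], [0.998, -0.062, 0.001], [0.001, -0.002, -1.0]]
force: [-0.4, 0.4, -0.0]
gripper_width: 0.999
grasp_force: 0.0
```

Request:
servo_tool --grip '[1,1,1,1,1]' --linear '[[-1,0.12,0],[-1,0,0],[-1,0,0],[-0.8,0,0],[0,0,0]]' --turn '[[0,0,0],[0,0,0],[0,0,0],[0,0,0],[0,0,0.43]]'

```text
t: 7.85
tool_pos: [0.4184, -0.2519, 0.1901]
tcp_rot: [[0.118, 0.993, -0.002], [0.993, -0.118, -0.0], [-0.0, -0.002, -1.0]]
force: [0.1, -0.0, -0.5]
gripper_width: 1.0
grasp_force: 0.0
```

```bash
python3 - <<'E'
from w import *
o,s,P,h=wrist('w2');print(o['t'],o['tool_pos'],o['tcp_rot'].round(3).tolist(),o['force'],o['gripper_width'])
y=(h[...,0]>4)&(h[...,0]<18)&(h[...,1]>200)&(h[...,2]>150)&(P[...,2]>.055)&(P[...,2]<.1)
t=P[y];R=cv2.minAreaRect(t[:,:2].astype(np.float32));print(len(t),R,np.median(t,0),t.min(0),t.max(0));print(cv2.fitLine(t[:,:2].astype(np.float32),2,0,.01,.01).ravel())
E
```

```text
7.85 [ 0.41837936 -0.25188659  0.19008107] [[0.118, 0.993, -0.002], [0.993, -0.118, -0.0], [-0.0, -0.002, -1.0]] [ 0.14418553 -0.04708846 -0.46046681] 0.999581132772049
1958 ((0.427301287651062, -0.25002455711364746), (0.09720350801944733, 0.018105801194906235), 82.646728515625) [ 0.42745822 -0.24588731  0.07341686] [ 0.41246201 -0.29883095  0.0690043 ] [ 0.44148266 -0.20121399  0.07579262]
[ 0.12311656  0.99239224  0.42750254 -0.24653783]
```

View pics/w2.png

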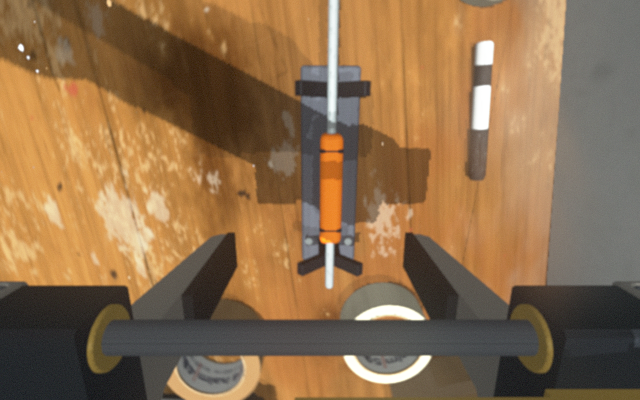

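Request:
servo_tool --grip '[1,1,1,1,1]' --linear '[[0.15,0.45,0.4],[0,0,1],[0,0,1],[0,0,1],[0,0,1]]' --turn '[[0,0,0],[0,0,0],[0,0,0],[0,0,0],[0,0,0]]'

```text
t: 8.4
tool_pos: [0.4295, -0.2469, 0.1011]
tcp_rot: [[0.111, 0.994, -0.001], [0.994, -0.111, 0.001], [0.001, -0.001, -1.0]]
force: [-0.5, 0.3, 0.1]
gripper_width: 1.0
grasp_force: 0.0
```

Request:
servo_tool --grip '[1,1,1,1,0.5]' --linear '[[0,0,1],[0,0,1],[0,0,1],[0,0,0],[0,0,0]]' --turn '[[0,0,0],[0,0,0],[0,0,0],[0,0,0],[0,0,0]]'

```text
t: 8.9
tool_pos: [0.4293, -0.2475, 0.0422]
tcp_rot: [[0.112, 0.994, -0.001], [0.994, -0.112, 0.001], [0.001, -0.001, -1.0]]
force: [0.0, 0.1, -0.2]
gripper_width: 0.935
grasp_force: 0.0
```

Request:
servo_tool --grip '[0,0,0,0,0]' --linear '[[0,0,0],[0,0,0],[0,0,0],[0,0,0],[0,0,0]]' --turn '[[0,0,0],[0,0,0],[0,0,0],[0,0,0],[0,0,0]]'

```text
t: 9.4
tool_pos: [0.4296, -0.2483, 0.0429]
tcp_rot: [[0.114, 0.994, 0.001], [0.994, -0.114, -0.0], [-0.0, 0.001, -1.0]]
force: [0.5, 0.2, 0.5]
gripper_width: 0.502
grasp_force: 0.0
```

Request:
servo_tool --grip '[0,0,0,0]' --linear '[[0,0,0],[0,0,0],[0,0,0],[0,0,0]]' --turn '[[0,0,0],[0,0,0],[0,0,0],[0,0,0]]'

```text
t: 9.8
tool_pos: [0.4285, -0.2481, 0.0424]
tcp_rot: [[0.115, 0.993, -0.002], [0.993, -0.115, 0.001], [0.001, -0.002, -1.0]]
force: [-2.1, 0.6, 1.1]
gripper_width: 0.214
grasp_force: 30.0
```

Request:
servo_tool --grip '[0,0,0,0,0]' --linear '[[0,0,-0.5],[0,0,-1],[0,0,-1],[0,0,-1],[0,0,-1]]' --turn '[[0,0,0],[0,0,0],[0,0,0],[0,0,0],[0,0,0]]'

```text
t: 10.3
tool_pos: [0.4296, -0.2482, 0.134]
tcp_rot: [[0.114, 0.994, 0.001], [0.994, -0.114, -0.0], [-0.0, 0.001, -1.0]]
force: [0.2, -0.0, -1.3]
gripper_width: 0.218
grasp_force: 30.0
```

Request:
servo_tool --grip '[0,0,0,0,0]' --linear '[[0.5,0,-0.5],[1,0,0],[1,0,0],[1,0,0],[1,0,0]]' --turn '[[0,0,0],[0,0,0],[0,0,0],[0,0,0],[0,0,0]]'

```text
t: 10.8
tool_pos: [0.4395, -0.1571, 0.1426]
tcp_rot: [[0.113, 0.994, -0.0], [0.994, -0.113, 0.0], [0.0, -0.0, -1.0]]
force: [0.3, -0.3, -2.5]
gripper_width: 0.217
grasp_force: 30.0
```

Request:
servo_tool --grip '[0,0,0,0,0]' --linear '[[1,0.1,0],[1,0.1,0],[1,0.1,0],[1,0.1,0],[1,0.1,0]]' --turn '[[0,0,0],[0,0,0],[0,0,0],[0,0,0],[0,0,0]]'

```text
t: 11.3
tool_pos: [0.4607, -0.0589, 0.1425]
tcp_rot: [[0.113, 0.994, -0.0], [0.994, -0.113, 0.0], [0.0, -0.0, -1.0]]
force: [0.0, -0.5, -0.9]
gripper_width: 0.216
grasp_force: 30.0
```

Request:
servo_tool --grip '[0,0,0,0,0]' --linear '[[1,0,0],[1,0,0],[1,0,0],[1,0,0],[0,0,0]]' --turn '[[0,0,0],[0,0,0],[0,0,0],[0,0,-0.43],[0,0,0]]'

```text
t: 11.8
tool_pos: [0.47, 0.0224, 0.1426]
tcp_rot: [[0.055, 0.998, -0.0], [0.998, -0.055, 0.001], [0.001, -0.0, -1.0]]
force: [0.5, -0.7, -1.3]
gripper_width: 0.214
grasp_force: 30.0
```

Request:
servo_tool --grip '[0,0,0,0,0]' --linear '[[0,0,1],[0,0,1],[0,0,1],[0,0,0.8],[0,0,0]]' --turn '[[0,0,0],[0,0,0],[0,0,0],[0,0,0],[0,0,0]]'

```text
t: 12.3
tool_pos: [0.4683, 0.0182, 0.0649]
tcp_rot: [[0.063, 0.998, -0.004], [0.998, -0.063, -0.001], [-0.001, -0.004, -1.0]]
force: [0.1, 0.2, -1.2]
gripper_width: 0.218
grasp_force: 30.0
```

```bash
python3 - <<'E'
from w import *
o,s,P,h=wrist('w3');print(o['t'],o['tool_pos'],o['tcp_rot'].round(3).tolist(),o['force'])
s=eyes.snapshot('scene');np.savez('scene1.npz',**s);P=cloud(s)
x0,y0=o['tool_pos'][:2]
m=(P[...,1]>y0+.06)&(P[...,1]<y0+.2)&(abs(P[...,0]-x0)<.05)&(P[...,2]>.03)&(P[...,2]<.13)
q=P[m];print(len(q),q.min(0),q.max(0));r=q[q[:,2]>.07];print(cv2.fitLine(r.astype(np.float32),2,0,.01,.01).ravel())
cv2.imwrite('pics/s1.png',cv2.resize(s['color'][90:290,170:470],(780,520))[:,:,::-1])
E
```

```text
12.3 [0.46825663 0.01819514 0.06486907] [[0.063, 0.998, -0.004], [0.998, -0.063, -0.001], [-0.001, -0.004, -1.0]] [ 0.12829905  0.2319328  -1.23510496]
19 [0.46952983 0.08071708 0.07099525] [0.48397215 0.18974805 0.08985546]
[ 0.05343212  0.99787843 -0.03719888  0.47707894  0.15670401  0.085377  ]
```

View pics/s1.png

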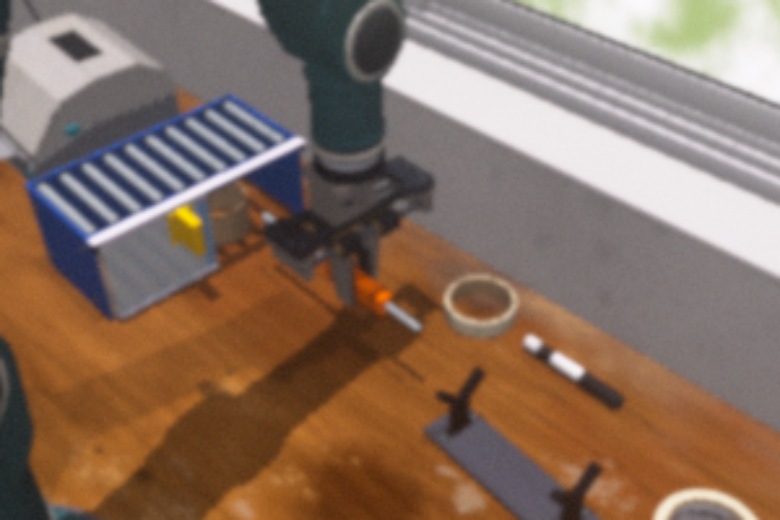

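Request:
servo_tool --grip '[0,0,0,0,0]' --linear '[[0.5,0,-0.4],[1,0,0],[1,0,0],[1,0,0],[1,0,0]]' --turn '[[0,0,0],[0,0,0],[0,0,0],[0,0,0],[0,0,0]]'

```text
t: 12.9
tool_pos: [0.4766, 0.1106, 0.0764]
tcp_rot: [[0.062, 0.998, 0.003], [0.998, -0.062, 0.001], [0.001, 0.003, -1.0]]
force: [0.5, -0.7, -0.6]
gripper_width: 0.215
grasp_force: 30.0
```

Request:
servo_tool --grip '[0,0,0,0]' --linear '[[0.9,0,0],[0.45,0,0],[0,0,0],[0,0,0]]' --turn '[[0,0,0],[0,0,0],[0,0,0],[0,0,0]]'

```text
t: 13.3
tool_pos: [0.4775, 0.1353, 0.0751]
tcp_rot: [[0.063, 0.998, 0.001], [0.998, -0.063, -0.0], [-0.0, 0.001, -1.0]]
force: [-0.4, -0.2, -1.1]
gripper_width: 0.213
grasp_force: 30.0
```

```bash
python3 - <<'E'
from w import *
s=eyes.snapshot('side');np.savez('side1.npz',**s)
o=sensors.get_obs();print(o['tool_pos'],o['force'],(o['tool_pos']+o['tcp_rot']@[.168,0,-.0187]))
cv2.imwrite('pics/s2.png',cv2.resize(s['color'][250:400,225:425],(800,600),interpolation=3)[:,:,::-1])
E
```

```text
[0.47742767 0.1348076  0.07495108] [ 1.18475119 -0.18613104 -2.08997492] [0.48807318 0.30247686 0.09358927]
```

View pics/s2.png

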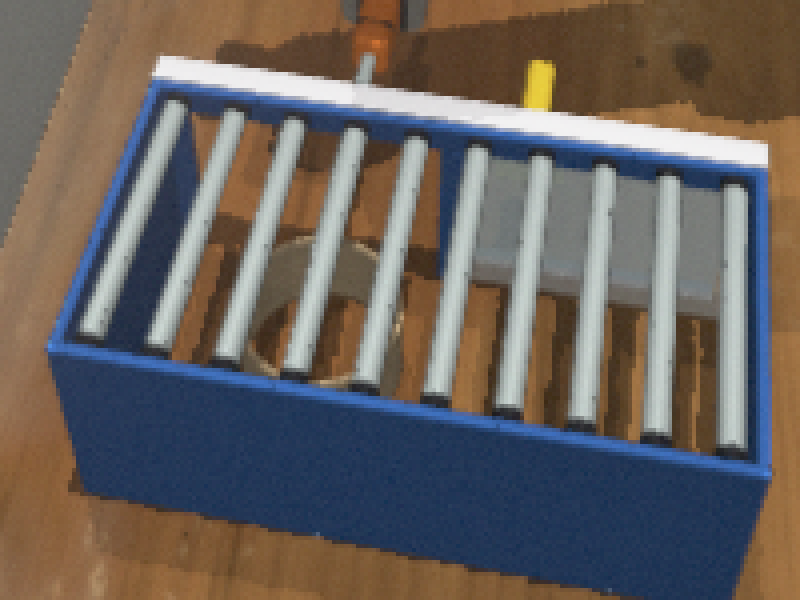

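Request:
servo_tool --grip '[0,0,0,0]' --linear '[[0,0,0.5],[0,0,0.6],[0,0,0.6],[0,0,0]]' --turn '[[0,0,0],[0,0,0],[0,0,0],[0,0,0]]'

```text
t: 13.75
tool_pos: [0.4757, 0.1348, 0.0383]
tcp_rot: [[0.063, 0.998, -0.004], [0.998, -0.063, -0.002], [-0.002, -0.004, -1.0]]
force: [-0.7, 0.0, -0.6]
gripper_width: 0.214
grasp_force: 30.0
```

Request:
servo_tool --grip '[0,0,0,0,0]' --linear '[[-0.2,0,-0.1],[-0.4,0.06,0],[-0.4,0.06,0],[-0.4,0.06,0],[-0.4,0.06,0]]' --turn '[[0,0,0],[0,0,0],[0,0,0],[0,0,0],[0,0,0]]'

```text
t: 14.25
tool_pos: [0.4802, 0.0984, 0.0429]
tcp_rot: [[0.063, 0.998, 0.001], [0.998, -0.063, 0.0], [0.0, 0.001, -1.0]]
force: [-0.2, 0.4, -1.3]
gripper_width: 0.218
grasp_force: 30.0
```

Request:
servo_tool --grip '[0,0,0,0,0]' --linear '[[-0.4,0.06,0],[-0.4,0.06,0],[-0.4,0.06,0],[-0.4,0.06,0],[-0.4,0.06,0]]' --turn '[[0,0,0],[0,0,0],[0,0,0],[0,0,0],[0,0,0]]'

```text
t: 14.75
tool_pos: [0.4834, 0.0584, 0.0426]
tcp_rot: [[0.062, 0.998, -0.0], [0.998, -0.062, -0.0], [-0.0, -0.0, -1.0]]
force: [-0.9, 0.6, -1.0]
gripper_width: 0.217
grasp_force: 30.0
```

```bash
python3 - <<'E'
from w import *
s=eyes.snapshot('side');P=cloud(s);o=sensors.get_obs();print(o['tool_pos'],o['force'],(o['tool_pos']+o['tcp_rot']@[.168,0,-.0187]))
q=P[(abs(P[...,2]-.046)<.006)&(P[...,0]>.42)&(P[...,0]<.58)&(P[...,1]>.12)&(P[...,1]<.36)];print(len(q),np.percentile(q,[2,50,98],axis=0).round(3))
s=eyes.snapshot('scene')
cv2.imwrite('pics/s3.png',cv2.resize(s['color'][90:240,170:370],(800,600))[:,:,::-1])
E
```

```text
[0.48354281 0.05687198 0.04256731] [ 0.23720006 -1.86175556 -1.7379278 ] [0.49433065 0.22454265 0.06111077]
248 [[0.433 0.221 0.04 ]
 [0.508 0.257 0.047]
 [0.58  0.3   0.051]]
```

View pics/s3.png

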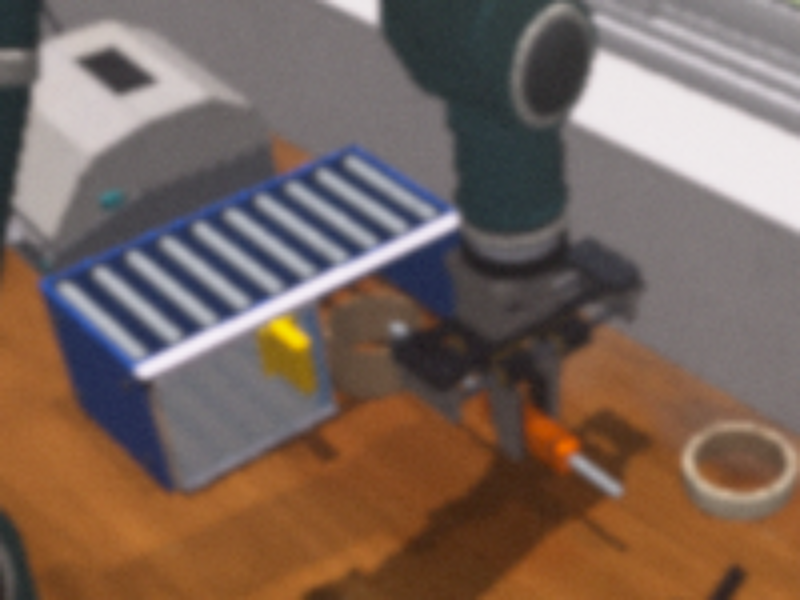

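Request:
servo_tool --grip '[0,0,0,0,0]' --linear '[[-0.4,0.07,0],[-0.4,0.07,0],[-0.4,0.07,0],[-0.4,0.07,0],[-0.4,0.07,0]]' --turn '[[0,0,0],[0,0,0],[0,0,0],[0,0,0],[0,0,0]]'

```text
t: 15.35
tool_pos: [0.4879, 0.018, 0.0426]
tcp_rot: [[0.063, 0.998, -0.0], [0.998, -0.063, -0.0], [-0.0, -0.0, -1.0]]
force: [-0.4, -0.6, -0.6]
gripper_width: 0.216
grasp_force: 30.0
```

Request:
servo_tool --grip '[0,0,0,0,0]' --linear '[[-0.4,0.07,0],[-0.4,0.07,0],[-0.4,0.07,0],[-0.4,0.07,0],[-0.4,0.07,0]]' --turn '[[0,0,0],[0,0,0],[0,0,0],[0,0,0],[0,0,0]]'

```text
t: 15.85
tool_pos: [0.4925, -0.0223, 0.0426]
tcp_rot: [[0.062, 0.998, 0.0], [0.998, -0.062, -0.0], [-0.0, 0.0, -1.0]]
force: [-0.3, -0.2, -1.4]
gripper_width: 0.215
grasp_force: 30.0
```

Request:
servo_tool --grip '[0,0,0,0,0]' --linear '[[-0.4,0.07,0],[-0.4,0.07,0],[-0.4,0.07,0],[-0.4,0.07,0],[-0.4,0.07,0]]' --turn '[[0,0,0],[0,0,0],[0,0,0],[0,0,0],[0,0,0]]'

```text
t: 16.35
tool_pos: [0.497, -0.0627, 0.0426]
tcp_rot: [[0.063, 0.998, 0.0], [0.998, -0.063, -0.0], [-0.0, 0.0, -1.0]]
force: [0.4, 0.3, -1.0]
gripper_width: 0.218
grasp_force: 30.0
```

Request:
servo_tool --grip '[0,0,0]' --linear '[[-0.4,0.05,0],[0,0,0],[0,0,0]]' --turn '[[0,0,0],[0,0,0],[0,0,0]]'

```text
t: 16.65
tool_pos: [0.4973, -0.0701, 0.0425]
tcp_rot: [[0.063, 0.998, -0.0], [0.998, -0.063, 0.0], [0.0, -0.0, -1.0]]
force: [0.2, -0.7, -2.4]
gripper_width: 0.212
grasp_force: 30.0
```

```bash
python3 - <<'E'
from w import *
s=eyes.snapshot('side');P=cloud(s);o=sensors.get_obs();print(o['tool_pos'],o['force'],(o['tool_pos']+o['tcp_rot']@[.168,0,-.0187]))
q=P[(abs(P[...,2]-.046)<.006)&(P[...,0]>.42)&(P[...,0]<.6)&(P[...,1]>.03)&(P[...,1]<.22)];print(len(q),np.percentile(q,[2,50,98],axis=0).round(3))
E
```

```text
[ 0.49730244 -0.06974239  0.04254587] [-0.08873365 -0.93985578 -1.65922298] [0.50776215 0.09792777 0.06128085]
188 [[0.469 0.09  0.04 ]
 [0.508 0.107 0.047]
 [0.547 0.161 0.051]]
```

Request:
servo_tool --grip '[0,0,0,0,0]' --linear '[[0.5,0,0],[0,0,0],[0,0,-0.5],[0,0,-0.7],[0,0,-0.8]]' --turn '[[0,0,0],[0,0,0],[0,0,0],[0,0,0],[0,0,0]]'

```text
t: 17.2
tool_pos: [0.4978, -0.0599, 0.0834]
tcp_rot: [[0.062, 0.998, -0.001], [0.998, -0.062, -0.0], [-0.0, -0.001, -1.0]]
force: [-0.9, 0.7, -0.8]
gripper_width: 0.213
grasp_force: 30.0
```

Request:
servo_tool --grip '[0,0,0,0,0]' --linear '[[0,0,-1],[0,0,-1],[0,0,-1],[0,0,0],[0,0,0]]' --turn '[[0,0,0],[0,0,0],[0,0,0],[0,0,0.43],[0,0,0]]'

```text
t: 17.7
tool_pos: [0.4984, -0.06, 0.1439]
tcp_rot: [[0.114, 0.993, 0.002], [0.993, -0.114, -0.0], [0.0, 0.002, -1.0]]
force: [-1.1, 0.4, -1.4]
gripper_width: 0.217
grasp_force: 30.0
```

Request:
servo_tool --grip '[0,0,0,0,0]' --linear '[[-0.8,-0.24,0],[-0.97,-0.24,0],[-0.97,-0.24,0],[-0.97,-0.24,0],[-0.97,-0.24,0]]' --turn '[[0,0,0],[0,0,0],[0,0,0],[0,0,0],[0,0,0]]'

```text
t: 18.2
tool_pos: [0.4627, -0.1508, 0.1425]
tcp_rot: [[0.112, 0.994, -0.001], [0.994, -0.112, 0.0], [-0.0, -0.001, -1.0]]
force: [0.8, -0.1, -1.7]
gripper_width: 0.216
grasp_force: 30.0
```

Request:
servo_tool --grip '[0,0,0,0,0]' --linear '[[-0.97,-0.24,0],[-0.97,-0.24,0],[-0.97,-0.24,0],[-0.97,-0.24,0],[-0.97,-0.24,0]]' --turn '[[0,0,0],[0,0,0],[0,0,0],[0,0,0],[0,0,0]]'

```text
t: 18.7
tool_pos: [0.4279, -0.2444, 0.1425]
tcp_rot: [[0.112, 0.994, -0.001], [0.994, -0.112, 0.0], [0.0, -0.001, -1.0]]
force: [-0.1, 0.2, -0.7]
gripper_width: 0.215
grasp_force: 30.0
```

Request:
servo_tool --grip '[0,0,0]' --linear '[[-0.17,0,0],[0,0,0],[0,0,0]]' --turn '[[0,0,0],[0,0,0],[0,0,0]]'

```text
t: 19.0
tool_pos: [0.4285, -0.2461, 0.1424]
tcp_rot: [[0.112, 0.994, -0.0], [0.994, -0.112, 0.001], [0.001, -0.0, -1.0]]
force: [-0.5, -0.1, -2.8]
gripper_width: 0.213
grasp_force: 30.0
```

```bash
python3 - <<'E'
from w import *
o=sensors.get_obs();R=o['tcp_rot'];d=np.array([.4287,-.2482,.0424])-o['tool_pos'];print(o['tool_pos'],R.round(3).tolist(),(R.T@d/.02).round(2),'yaw units',(np.arctan2(R[0,0],R[1,0])-np.arctan2(.114,.9935))/.12)
s=eyes.snapshot('side');P=cloud(s)
q=P[(abs(P[...,2]-.046)<.006)&(P[...,0]>.42)&(P[...,0]<.6)&(P[...,1]>.03)&(P[...,1]<.22)];print(len(q),np.percentile(q,[2,50,98],axis=0).round(3))
s=eyes.snapshot('scene');P=cloud(s)
h=cv2.cvtColor(s['color'],cv2.COLOR_RGB2HSV).astype(int)
x0,y0=o['tool_pos'][:2]
q=P[(P[...,1]>y0+.055)&(P[...,1]<y0+.2)&(abs(P[...,0]-x0-.02)<.05)&(P[...,2]>.1)&(P[...,2]<.19)];print(len(q),q.min(0),q.max(0));q=q[q[:,2]>.15];print(cv2.fitLine(q.astype(np.float32),2,0,.01,.01).ravel())
cv2.imwrite('pics/s4.png',cv2.resize(s['color'][150:330,300:540],(800,600))[:,:,::-1])
E
```

```text
[ 0.42851071 -0.24614199  0.14242398] [[0.112, 0.994, -0.0], [0.994, -0.112, 0.001], [0.001, -0.0, -1.0]] [-0.1   0.02  5.  ] yaw units -0.014769660530460083
185 [[0.469 0.088 0.04 ]
 [0.507 0.108 0.047]
 [0.547 0.161 0.051]]
73 [ 0.43852764 -0.12689486  0.12931556] [ 0.44944328 -0.07617974  0.16778995]
[ 0.09332637  0.98829526 -0.12067565  0.44367427 -0.0985292   0.16286927]
```

View pics/s4.png

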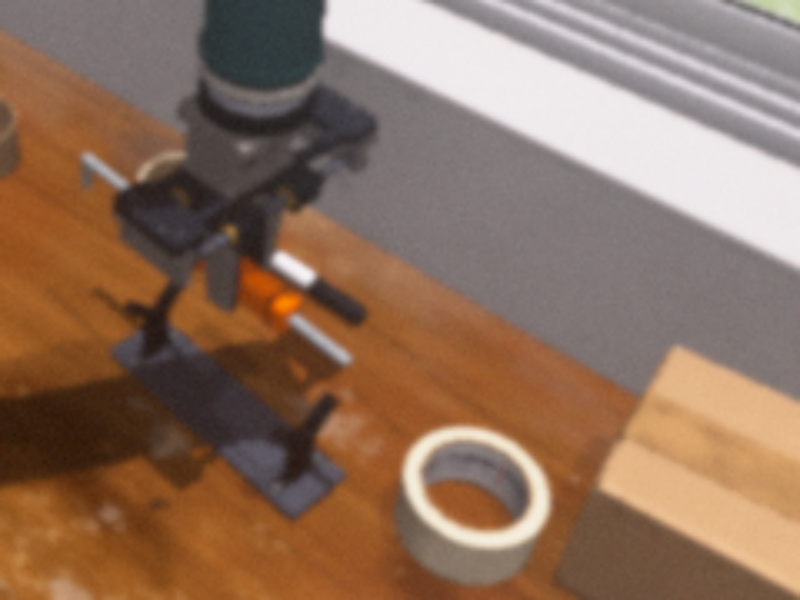

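Request:
servo_tool --grip '[0,0,0,0,0]' --linear '[[-0.1,0,0.8],[0,0,1],[0,0,1],[0,0,0.9],[0,0,0.6]]' --turn '[[0,0,0],[0,0,0],[0,0,0],[0,0,0],[0,0,0]]'

```text
t: 19.6
tool_pos: [0.4279, -0.2481, 0.0554]
tcp_rot: [[0.112, 0.994, -0.001], [0.994, -0.112, 0.001], [0.001, -0.001, -1.0]]
force: [0.7, 1.1, -1.7]
gripper_width: 0.217
grasp_force: 30.0
```

Request:
servo_tool --grip '[0,0,0,0]' --linear '[[0,0,0.4],[0,0,0.2],[0,0,0.1],[0,0,0]]' --turn '[[0,0,0],[0,0,0],[0,0,0],[0,0,0]]'

```text
t: 20.0
tool_pos: [0.4284, -0.2494, 0.043]
tcp_rot: [[0.114, 0.993, 0.001], [0.993, -0.114, -0.0], [-0.0, 0.001, -1.0]]
force: [-0.3, -1.1, -1.2]
gripper_width: 0.219
grasp_force: 30.0
```

Request:
servo_tool --grip '[0,0.25,0.35,0.6,1]' --linear '[[0,0,0.05],[0,0,0],[0,0,0],[0,0,0],[0,0,0]]' --turn '[[0,0,0],[0,0,0],[0,0,0],[0,0,0],[0,0,0]]'

```text
t: 20.5
tool_pos: [0.4281, -0.2493, 0.0417]
tcp_rot: [[0.114, 0.993, 0.0], [0.993, -0.114, -0.0], [-0.0, 0.0, -1.0]]
force: [0.0, 0.4, 0.7]
gripper_width: 0.491
grasp_force: 0.0
```

Request:
servo_tool --grip '[1,1,1,1,1]' --linear '[[0,0,0],[0,0,0],[0,0,0],[0,0,-0.5],[0,0,-1]]' --turn '[[0,0,0],[0,0,0],[0,0,0],[0,0,0],[0,0,0]]'

```text
t: 21.0
tool_pos: [0.427, -0.2488, 0.0713]
tcp_rot: [[0.114, 0.993, -0.003], [0.993, -0.114, 0.001], [0.001, -0.003, -1.0]]
force: [0.2, -0.4, -0.2]
gripper_width: 0.926
grasp_force: 0.0
```

Request:
servo_tool --grip '[1,1,1,1,1]' --linear '[[0,0,-1],[0,0,-1],[0,0,-1],[0,0,-1],[0,0,-1]]' --turn '[[0,0,0],[0,0,0],[0,0,0],[0,0,0],[0,0,0]]'

```text
t: 21.5
tool_pos: [0.4279, -0.2493, 0.1732]
tcp_rot: [[0.114, 0.993, 0.001], [0.993, -0.114, -0.0], [-0.0, 0.001, -1.0]]
force: [-0.2, 0.1, -0.1]
gripper_width: 0.995
grasp_force: 0.0
```

Request:
servo_tool --grip '[1,1,1]' --linear '[[0,0,-1],[0,0,0],[0,0,0]]' --turn '[[0,0,0],[0,0,0],[0,0,0]]'

```text
t: 21.8
tool_pos: [0.428, -0.2492, 0.1919]
tcp_rot: [[0.114, 0.994, 0.001], [0.994, -0.114, -0.0], [-0.0, 0.001, -1.0]]
force: [0.3, -0.4, 0.2]
gripper_width: 1.002
grasp_force: 0.0
```

```bash
python3 - <<'E'
from w import *
o,s,P,h=wrist('w5');print(o['t'],o['tool_pos'],o['tcp_rot'].round(3).tolist())
y=(h[...,0]>4)&(h[...,0]<18)&(h[...,1]>200)&(h[...,2]>150)&(P[...,2]>.045)&(P[...,2]<.1)
t=P[y];R=cv2.minAreaRect(t[:,:2].astype(np.float32));print(len(t),R,np.median(t,0),t.min(0),t.max(0));print(cv2.fitLine(t.astype(np.float32),2,0,.01,.01).ravel())
s=eyes.snapshot('scene');P=cloud(s)
q=P[(P[...,2]>.05)&(P[...,2]<.08)&(P[...,1]<-.05)&(P[...,1]>-.37)&(P[...,0]>.37)&(P[...,0]<.47)]
print(len(q));print(cv2.fitLine(q[:,:2].astype(np.float32),cv2.DIST_HUBER,0,.01,.01).ravel(),q.min(0),q.max(0));print(P[224,327],P[285,399])
cv2.imwrite('pics/s5.png',cv2.resize(s['color'][180:330,310:510],(800,600),interpolation=3)[:,:,::-1])
d=np.array([.389,.199,.19])-o['tool_pos'];print((o['tcp_rot'].T@d/.02).round(2))
E
```

```text
21.8 [ 0.42797162 -0.24924007  0.19190816] [[0.114, 0.994, 0.001], [0.994, -0.114, -0.0], [-0.0, 0.001, -1.0]]
1773 ((0.426422655582428, -0.2517181634902954), (0.09786773473024368, 0.018597260117530823), 83.25662994384766) [ 0.42760011 -0.24581641  0.07334223] [ 0.41223763 -0.30097293  0.06877844] [ 0.44029608 -0.20260425  0.0756664 ]
[ 1.2024469e-01  9.9274421e-01  3.3478683e-04  4.2743894e-01
 -2.4607466e-01  7.3318578e-02]
775
[ 0.11517154  0.9933456   0.4265521  -0.24449106] [ 0.38923046 -0.35149138  0.05005483] [ 0.46170623 -0.08029134  0.07984741]
[ 0.44773283 -0.08413784  0.06513063] [ 0.41666389 -0.34919419  0.06423085]
[22.04 -4.49  0.09]
```

View pics/s5.png

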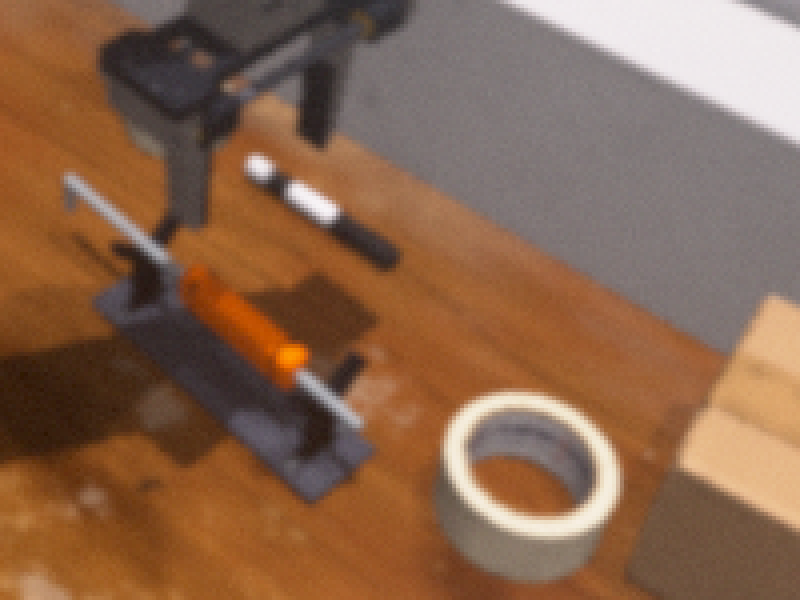

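Request:
servo_tool --grip '[1,1,1,1,1]' --linear '[[1,-0.2,0],[1,-0.2,0],[1,-0.2,0],[1,-0.2,0],[1,-0.2,0]]' --turn '[[0,0,0],[0,0,0],[0,0,0],[0,0,0],[0,0,0]]'

```text
t: 22.4
tool_pos: [0.4186, -0.1467, 0.1905]
tcp_rot: [[0.114, 0.993, -0.002], [0.993, -0.114, 0.0], [0.0, -0.002, -1.0]]
force: [-0.9, 0.6, 0.2]
gripper_width: 1.002
grasp_force: 0.0
```

Request:
servo_tool --grip '[1,1,1,1,1]' --linear '[[1,-0.2,0],[1,-0.2,0],[1,-0.2,0],[1,-0.2,0],[1,-0.2,0]]' --turn '[[0,0,0],[0,0,0],[0,0,0],[0,0,0],[0,0,0]]'

```text
t: 22.9
tool_pos: [0.4101, -0.0452, 0.1906]
tcp_rot: [[0.114, 0.993, -0.002], [0.993, -0.114, -0.0], [-0.0, -0.002, -1.0]]
force: [0.1, -0.6, -0.5]
gripper_width: 1.0
grasp_force: 0.0
```

Request:
servo_tool --grip '[1,1,1,1,1]' --linear '[[1,-0.2,0],[1,-0.2,0],[1,-0.2,0],[1,-0.2,0],[1,-0.2,0]]' --turn '[[0,0,0],[0,0,0],[0,0,0],[0,0,0],[0,0,0]]'

```text
t: 23.4
tool_pos: [0.4016, 0.0563, 0.1906]
tcp_rot: [[0.114, 0.993, -0.002], [0.993, -0.114, -0.0], [-0.001, -0.002, -1.0]]
force: [0.1, 1.3, 0.4]
gripper_width: 1.002
grasp_force: 0.0
```

Request:
servo_tool --grip '[1,1,1,1,1]' --linear '[[1,-0.2,0],[1,-0.2,0],[1,-0.2,0],[1,-0.2,0],[1,-0.2,0]]' --turn '[[0,0,0],[0,0,0],[0,0,0],[0,0,0],[0,0,0]]'

```text
t: 23.9
tool_pos: [0.3932, 0.1577, 0.1905]
tcp_rot: [[0.114, 0.993, -0.002], [0.993, -0.114, -0.001], [-0.001, -0.002, -1.0]]
force: [-0.2, -0.4, -0.9]
gripper_width: 0.997
grasp_force: 0.0
```

Request:
servo_tool --grip '[1,1,1,1,1]' --linear '[[1,-0.2,0],[1,-0.2,0],[0.2,0,0],[0,0,0],[0,0,0]]' --turn '[[0,0,0],[0,0,0],[0,0,-0.43],[0,0,0],[0,0,0]]'

```text
t: 24.4
tool_pos: [0.3907, 0.2012, 0.1908]
tcp_rot: [[0.064, 0.998, -0.002], [0.998, -0.064, -0.001], [-0.001, -0.002, -1.0]]
force: [-0.3, -0.3, -0.1]
gripper_width: 1.005
grasp_force: 0.0
```

```bash
python3 - <<'E'
from w import *
o,s,P,h=wrist('w6');print(o['t'],o['tool_pos'],o['tcp_rot'].round(3).tolist())
y=(h[...,0]>20)&(h[...,0]<34)&(h[...,1]>150)&(P[...,2]>.114)&(P[...,2]<.14)
t=P[y];R=cv2.minAreaRect(t[:,:2].astype(np.float32));print(len(t),R,np.median(t,0))
d=np.array([*R[0],.081])-o['tool_pos'];print((o['tcp_rot'].T@d/.02).round(2))
E
```

```text
24.4 [0.39066142 0.20123892 0.19077443] [[0.064, 0.998, -0.002], [0.998, -0.064, -0.001], [-0.001, -0.002, -1.0]]
800 ((0.3898864686489105, 0.21247990429401398), (0.03709506243467331, 0.013647403568029404), 85.83653259277344) [0.38986405 0.21339256 0.11871381]
[ 0.56 -0.07  5.49]
```

Request:
servo_tool --grip '[1,1,1,1,1]' --linear '[[0.3,-0.05,0.5],[0,0,1],[0,0,1],[0,0,1],[0,0,1]]' --turn '[[0,0,0],[0,0,0],[0,0,0],[0,0,0],[0,0,0]]'

```text
t: 24.95
tool_pos: [0.3902, 0.2077, 0.1002]
tcp_rot: [[0.063, 0.998, -0.0], [0.998, -0.063, -0.0], [-0.0, -0.0, -1.0]]
force: [0.1, -0.0, 0.9]
gripper_width: 1.0
grasp_force: 0.0
```

Request:
servo_tool --grip '[1,0,0,0,0]' --linear '[[0,0,1],[0,0,0],[0,0,0],[0,0,0],[0,0,0]]' --turn '[[0,0,0],[0,0,0],[0,0,0],[0,0,0],[0,0,0]]'

```text
t: 25.45
tool_pos: [0.3911, 0.2083, 0.0825]
tcp_rot: [[0.063, 0.998, 0.002], [0.998, -0.063, 0.001], [0.001, 0.002, -1.0]]
force: [0.1, 0.0, -0.2]
gripper_width: 0.675
grasp_force: 0.0
```

Request:
servo_tool --grip '[0,0,0,0,0]' --linear '[[0,0,0],[0,0,0],[0,0,0],[0,0,0],[0,0,0]]' --turn '[[0,0,0],[0,0,0],[0,0,0],[0,0,0],[0,0,0]]'

```text
t: 25.95
tool_pos: [0.3905, 0.2079, 0.0816]
tcp_rot: [[0.062, 0.998, 0.0], [0.998, -0.062, 0.0], [0.0, 0.0, -1.0]]
force: [0.0, -0.0, 0.5]
gripper_width: 0.239
grasp_force: 0.0
```

Request:
servo_tool --grip '[0,0,0,0,0]' --linear '[[0,0,0],[0,0,0],[0,0.3,0],[0,0.5,0],[0,0.7,0]]' --turn '[[0,0,0],[0,0,0],[0,0,0],[0,0,0],[0,0,0]]'

```text
t: 26.45
tool_pos: [0.421, 0.2059, 0.0816]
tcp_rot: [[0.062, 0.998, -0.0], [0.998, -0.062, -0.0], [-0.0, -0.0, -1.0]]
force: [-1.8, 0.3, 1.0]
gripper_width: 0.155
grasp_force: 30.0
```

Request:
servo_tool --grip '[0,0,0,0,0]' --linear '[[0,0.8,0],[0,0.8,0],[0,0.8,0],[0,0.7,0],[0,0.6,0]]' --turn '[[0,0,0],[0,0,0],[0,0,0],[0,0,0],[0,0,0]]'

```text
t: 26.95
tool_pos: [0.4958, 0.2012, 0.0816]
tcp_rot: [[0.063, 0.998, 0.0], [0.998, -0.063, -0.0], [-0.0, 0.0, -1.0]]
force: [-1.4, -0.4, 3.0]
gripper_width: 0.146
grasp_force: 30.0
```

Request:
servo_tool --grip '[0,0,0,0,0]' --linear '[[0,0.5,0],[0,0.4,0],[0,0.3,0],[0,0.2,0],[0,0,0]]' --turn '[[0,0,0],[0,0,0],[0,0,0],[0,0,0],[0,0,0]]'

```text
t: 27.45
tool_pos: [0.5231, 0.1994, 0.0816]
tcp_rot: [[0.063, 0.998, 0.001], [0.998, -0.063, 0.0], [0.0, 0.001, -1.0]]
force: [1.6, -0.9, 2.1]
gripper_width: 0.15
grasp_force: 30.0
```

Request:
servo_tool --grip '[0,0,0,0,0]' --linear '[[0,0.1,0],[0,0.1,0],[0,0.1,0],[0,0.1,0],[0,0,0]]' --turn '[[0,0,0],[0,0,0],[0,0,0],[0,0,0],[0,0,0]]'

```text
t: 27.95
tool_pos: [0.5294, 0.199, 0.0816]
tcp_rot: [[0.062, 0.998, -0.002], [0.998, -0.062, -0.001], [-0.001, -0.002, -1.0]]
force: [-3.9, -1.8, 5.8]
gripper_width: 0.149
grasp_force: 30.0
```

Request:
servo_tool --grip '[0,0,0,0]' --linear '[[0,0.1,0],[0,0.1,0],[0,0.08,0],[0,0,0]]' --turn '[[0,0,0],[0,0,0],[0,0,0],[0,0,0]]'

```text
t: 28.35
tool_pos: [0.5293, 0.199, 0.0814]
tcp_rot: [[0.06, 0.998, -0.012], [0.998, -0.06, -0.003], [-0.004, -0.012, -1.0]]
force: [-19.9, -3.4, 17.6]
gripper_width: 0.155
grasp_force: 30.1
```

Request:
servo_tool --grip '[0,0.3,0.5,1,1]' --linear '[[0,-0.22,0],[0,0,0],[0,0,0],[0,0,0],[0,0,0]]' --turn '[[0,0,0],[0,0,0],[0,0,0],[0,0,0],[0,0,0]]'

```text
t: 28.85
tool_pos: [0.5318, 0.1992, 0.0814]
tcp_rot: [[0.062, 0.998, 0.0], [0.998, -0.062, 0.0], [0.0, 0.0, -1.0]]
force: [-0.4, -0.1, 0.1]
gripper_width: 0.479
grasp_force: 0.0
```

Request:
servo_tool --grip '[1,1,1,1,1]' --linear '[[0,0,0],[0,0,0],[0,0,-0.5],[0,0,-1],[0,0,-1]]' --turn '[[0,0,0],[0,0,0],[0,0,0],[0,0,0],[0,0,0]]'

```text
t: 29.35
tool_pos: [0.5313, 0.1991, 0.1326]
tcp_rot: [[0.062, 0.998, -0.0], [0.998, -0.062, -0.0], [-0.0, -0.0, -1.0]]
force: [0.2, 0.6, -0.2]
gripper_width: 0.913
grasp_force: 0.0
```

Request:
servo_tool --grip '[1,1,1,1,1]' --linear '[[0,0,-1],[0,0,-1],[0,0,-1],[0,0,-1],[0,0,0]]' --turn '[[0,0,0],[0,0,0],[0,0,0],[0,0,0],[0,0,0]]'

```text
t: 29.85
tool_pos: [0.5332, 0.1999, 0.2151]
tcp_rot: [[0.062, 0.998, 0.006], [0.998, -0.062, 0.002], [0.003, 0.006, -1.0]]
force: [0.2, -0.0, -0.2]
gripper_width: 1.0
grasp_force: 0.0
```

```bash
python3 - <<'E'
from w import *
o,s,P,h=wrist('w7');print(o['t'],o['tool_pos'])
y=(h[...,0]>20)&(h[...,0]<34)&(h[...,1]>150)&(P[...,2]>.114)&(P[...,2]<.14)
t=P[y];R=cv2.minAreaRect(t[:,:2].astype(np.float32));print(len(t),R,np.median(t,0))
s=eyes.snapshot('side');P=cloud(s)
q=P[(abs(P[...,2]-.046)<.006)&(P[...,0]>.42)&(P[...,0]<.6)&(P[...,1]>.03)&(P[...,1]<.18)];print(len(q),np.percentile(q,[2,50,98],axis=0).round(3))
cv2.imwrite('pics/s7.png',s['color'][:,:,::-1])
E
```

```text
29.85 [0.533176   0.1999104  0.21514369]
685 ((0.5283130407333374, 0.20464804768562317), (0.035368114709854126, 0.013471006415784359), 86.50999450683594) [0.52850178 0.20484144 0.11867919]
159 [[0.469 0.089 0.04 ]
 [0.497 0.101 0.047]
 [0.545 0.161 0.051]]
```

View pics/s7.png

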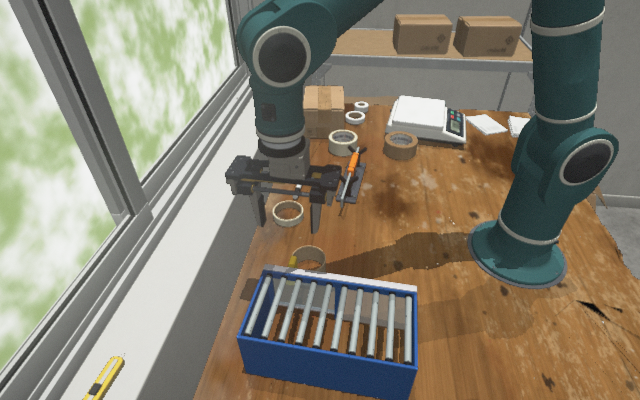

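```bash
python3 -c "
from workcell import job_done; print(job_done())"
```

```text
the job is handed in; nothing more can be done
None
```

I handed the job in at about 30 s on the robot's clock: the core stands upright on the bench in front of the closed guard, about 25 mm clear of the yellow fin, the rod is back on its stand as found, and I did not touch the tape rolls or the marker.

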